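Hold the shield lid open with its lever

TASK

The heavy steel lid of the blue board test box is raised by the yellow lever lying beside it. Push the red lock tab sideways, away from the lever, as far as it goes, so that the lock comes out from under the lever; then press the lever's long end (its black pad) right down to its stop, and finish while still holding it down so that the lid stays open. Do not touch the lid itself, do not lift the lever out of its forks, and leave the other things on the bench where they stand.

Things in the scene. Friction and masses are not known exactly. Their poses are not given: they have to be found in the camera images.
- fixture: Aluminium base plate with blue box, fixed to the bench. Origin on the bench under the lever's pivot, z up; lever along y, long end to -y. Extents in mm: box x +-100, y 85..235, top 96; plate x +-50, y -210..80, top 10; two dark forks at x +-22, top 118; grey lock pedestal x 50..125, y -120..-80, top 100 (rails 110); black rubber stop under the long end at y -160, top 32.
- lid: Steel lid of the box, 206 x 180 x 8 mm, about 2.2 kg, yellow stripe along its free edge, which overhangs the box by 30 mm towards the lever. Origin on the hinge along the box's far (+y) wall, 96 mm up. Axes parallel to the fixture's when shut; its z axis leans by the opening angle, about 0.23 rad with the lever fully down. It falls shut when the lever is let go.
- lever: Yellow lever, 24 wide, 12 mm thick, 0.3 kg, lying loose in open-topped forks. Origin on its pivot pin, 100 mm above the bench; axes as the fixture's at the start, when the bar slopes up 0.25 rad to its long end (-y, 195 mm from the pin); the short end (+y, 68 mm) lies under the lid's edge. Turns about 0.59 rad down to the stop. 2 to 6 N at the pad raises the lid.
- lever_pad (a point): Centre of the upper face of the black rubber press pad (46 mm across the bar, 52 mm along it) on the lever's long end, 182 mm from the pivot. About 157 mm above the bench at the start, about 51 mm with the lever on its stop; moves on an arc about the pin.
- lock (a joint): Travel of the lock, m: 0 to 0.006 at the start (its steel bolt, 20 mm wide, 102 to 114 mm above the bench, lies under the lever 100 mm from the pin on the long side and stops the lever after about 5 mm); 0.040 fully out (fixture +x); clear of the lever from 0.028. Stays where it is pushed; takes about 2 N.
- lock_tab (a point): Centre of the lever-side face of the red upright tab on the lock (36 mm along fixture y, 10 mm thick, 114 to 150 mm above the bench; this point at 136 mm). Push it in fixture +x. Between this face and the lever's side is a gap of 46 to 52 mm; its floor is the bolt's top at 114 mm.
- flux_bottle: Bystander: amber bottle, 42 mm across, 85 mm high, origin under its centre.
- jar: Bystander: clear jar with steel cap, 50 mm across, 62 mm high, origin under its centre.
- solder_spool: Bystander: grey solder spool, 52 mm across, 40 mm high, origin under its centre.
- parts_cup: Bystander: white open cup, 52 mm across, 34 mm high, origin under its centre.
- pillar: Bystander: loose brass board pillar, 16 mm across, 45 mm high, standing, origin under its centre.
- driver: Bystander: green-handled screwdriver lying flat, 150 mm long.

How it is judged:
By the outcome, as a careful person would: the job done as asked, in the order asked, and still so for the second after the job is handed in, while the arm keeps its last pose, push and grip.
It also fails if it takes over 42 s, if anything falls off the work surface, if the arm or the gripper's body presses on something with over 40 N, if the wrist force passes 120 N, or if a joint passes its speed limit or range.

ROBOT

A 6-joint arm with a two-finger parallel gripper is mounted at the origin on the work surface. World frame = base frame: x ahead of the robot, y to its left, z up, the work surface at z = 0. Lengths are in m, angles in rad, forces in N, time in s.
With the tool pointing down it reaches from about 0.275 to 0.825 m from the base axis. Payload 4.9 kg.
Tool frame: the origin (TCP) lies midway between the tips of the shut fingers; the grasp point (between the pads) lies 19 mm behind it (bot.grip_depth is the distance from the TCP to the grasp point, in m); z points along the fingers, y is the line along which they close (so a half turn about z gives the same grasp; the last joint's range is limited). The gripper opens to 85 mm and grips with 20 to 120 N. Pads are 22 mm wide; open, the fingers measure 114 mm over their backs; the gripper's body (76 mm by 85 mm) begins 54 mm behind the grasp point. The pads swing forward as they close: fully open they stand 13 mm farther back than shut.
Start: joints at [-1.421, 0.326, -0.193, 1.052, 0, 1.437], TCP at [0.154, -0.528, 0.198] pointing down, gripper open.
Joint ranges: [-2.65, 2.65], [-0.97, 1.79], [-1.3, 1.35], [-1.93, 2.1], [-1.47, 1.37], [-3.14, 3.14]. Speed limits (rad/s): [2.57, 2.57, 3.14, 3.14, 3.14, 3.14].

INTERFACE

Orientations are given as a unit quaternion [w, x, y, z].
In Python, from cell import bot gives the robot as it stands. Calls block until the motion is done:
- bot.move_pose(position, orientation): joint-space move of the TCP to a pose.
- bot.move_linear(position, speed=0.15, rotation=None, until_force=None): straight line of the TCP; rotation=None keeps the orientation; speed is the mean speed in m/s. With until_force (N) it stops when the force on the tool has changed by that much, and returns True; else False.
- bot.goto_joints(angles): joint-space move.
- bot.set_gripper(opening, grasp_force=None): opening from 0.0 (shut) to 1.0 (fully open); grasp_force is the grip in N (None keeps the last); returns when the fingers have stopped.
- bot.wait(seconds).
- bot.solve_ik(position, orientation): joint angles nearest the present ones, or None.
- bot.camera(name): name is "scene" or "top"; returns the picture (384x512x3 uint8, red, green, blue); there is no depth.
- bot.calibration(name): a dict with "mtx" (3x3 intrinsics, pixels), "extrinsics" (4x4, takes a point from world to camera coordinates). Camera axes: x right, y down, z forward; pixel columns grow to the right and rows downward; lengths in m; the calibration is good to about 2 mm. A picture is of the moment at which its call begins. calibration takes no time and is no camera call.
A pose or a line that the arm cannot do raises bot.PlanningError and nothing moves.
- bot.close_job(): hands the job in; it is judged then, once.
Trained networks look in the newest picture that a camera, given by its name, has taken for a name from the list of things; names that differ only in an ending like _2 or _b are one class to them, and where a whole thing is asked for, a point or a joint stands for the part that bears it (a point fixed in the world has none). Each returns a list of dicts, best first, with "confidence" (0 to 1); they miss things now and then, are a little off and sometimes report something else, mostly with a low value. They report only what shows in the picture. A call takes as long as a camera call.
- bot.search_frame(camera, thing): "bbox" ([left, top, width, height] in pixels, round what is visible of it).
Readings, each from a call of its own:
- bot.read_clock(): time.
- bot.read_joint_positions(): joint angles.
- bot.read_joint_vel(): joint speeds.
- bot.read_joint_efforts(): joint torques, N m.
- bot.read_position(): TCP position.
- bot.read_tool_rot(): TCP orientation.
- bot.read_ft_force(): force on the tool from outside, world axes, zero at the start.
- bot.read_moment(): the same for the moment, N m.
- bot.read_gripper_width(): opening from 0.0 (shut) to 1.0 (fully open).
- bot.read_finger_force(): force on a finger pad.
Only numpy, scipy, OpenCV 4.12 (cv2) and the standard library are available. Lean on these libraries where they do the work, as an engineer would, in place of code of your own. Each camera call takes 0.05 s, during which the arm holds its last target. There are 200 camera calls.

## Working session

There is one attempt and no reset: what is moved stays moved. The work goes in short steps, each a Python script; the robot and the scene stay as the last script left them, time stands still between calls to the robot, and variables do not carry over. Pictures are saved under pics/ and viewed, at most 10 in all, crops included, and the job is handed in when it is done.

```bash
mkdir -p pics; python3 - <<'E'
from cell import bot
import cv2
for c in("scene","top"):
    im=bot.camera(c); cv2.imwrite(f"pics/{c}0.png",im[:,:,::-1])
    k=bot.calibration(c); print(c,k["mtx"].tolist(),k["extrinsics"].round(4).tolist())
    for t in("fixture","lid","lever","lever_pad","lock_tab","lock","flux_bottle","jar","solder_spool","parts_cup","pillar","driver"):
        print(t,[(d["bbox"],round(d["confidence"],2)) for d in bot.search_frame(c,t)[:2]])
print(bot.read_clock())
E
```

```text
scene [[399.09066707814003, 0.0, 253.48423334778442], [0.0, 399.09066707814003, 190.86634126573716], [0.0, 0.0, 1.0]] [[-0.5454, 0.8382, -0.0007, 0.2368], [0.7167, 0.4659, -0.5189, -0.3577], [-0.4346, -0.2835, -0.8548, 1.2067], [0.0, 0.0, 0.0, 1.0]]
fixture [([188.4, 157.8, 196.1, 162.7], 0.84), ([198.0, 122.3, 89.9, 99.1], 0.26)]
lid [([253.4, 184.6, 132.4, 124.7], 0.84), ([293.6, 187.4, 9.6, 12.8], 0.27)]
lever [([200.4, 121.5, 88.3, 99.8], 0.57), ([205.3, 165.2, 27.9, 24.5], 0.22)]
lever_pad [([195.8, 121.3, 91.8, 99.1], 0.55)]
lock_tab [([203.4, 165.4, 33.0, 25.4], 0.94)]
lock [([204.5, 167.4, 31.3, 27.0], 0.92)]
flux_bottle [([167.4, 118.3, 21.7, 28.4], 0.83), ([205.3, 163.6, 32.9, 24.7], 0.36)]
jar [([200.8, 244.4, 26.1, 29.8], 0.87)]
solder_spool [([316.9, 178.5, 17.0, 16.9], 0.81)]
parts_cup [([157.8, 169.7, 23.7, 21.7], 0.7)]
pillar [([157.6, 168.7, 24.2, 22.6], 0.71)]
driver [([238.1, 144.9, 28.2, 16.4], 0.65), ([199.3, 121.0, 85.2, 99.4], 0.57)]
top [[480.8174688772268, 0.0, 259.5301740120432], [0.0, 480.8174688772268, 202.36798923839973], [0.0, 0.0, 1.0]] [[-0.0139, -0.9999, -0.0059, 0.0785], [-0.9944, 0.0145, -0.1049, 0.5694], [0.105, 0.0044, -0.9945, 1.1789], [0.0, 0.0, 0.0, 1.0]]
fixture [([142.3, 155.8, 192.6, 100.4], 0.78), ([211.6, 260.7, 19.3, 23.3], 0.69)]
lid [([141.9, 156.6, 94.5, 98.1], 0.62)]
lever [([226.6, 202.7, 112.1, 44.3], 0.74)]
lever_pad [([224.3, 204.7, 112.1, 43.0], 0.68)]
lock_tab [([287.5, 193.7, 22.1, 30.2], 0.69), ([210.3, 261.4, 19.7, 23.5], 0.3)]
lock [([292.6, 195.6, 15.6, 25.9], 0.71)]
flux_bottle [([363.9, 239.5, 17.0, 18.8], 0.7)]
jar []
solder_spool [([209.7, 262.3, 18.7, 22.3], 0.85), ([290.7, 249.4, 30.8, 53.2], 0.63)]
parts_cup [([339.8, 187.0, 19.4, 19.1], 0.63)]
pillar []
driver [([291.6, 249.1, 29.7, 55.9], 0.93), ([141.3, 155.5, 193.7, 100.0], 0.43)]
1.3
```

View pics/scene0.png

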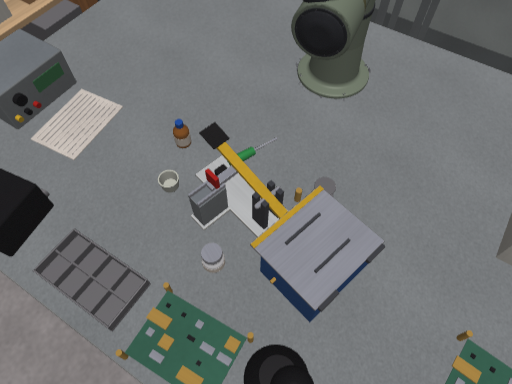

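View pics/top0.png

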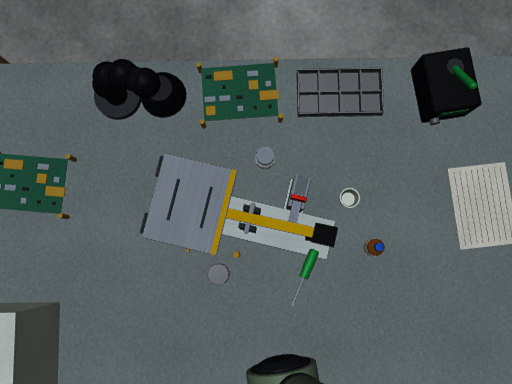

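The two views show the lever pointing along world -y, with the pad at about (323,234) in the top view, the red tab at (299,198) and the lid stripe at (225,212). I'll zoom in on both to pick fit points.

```bash
python3 - <<'E'
import cv2
a=cv2.imread("pics/top0.png")[145:265,135:345]; cv2.imwrite("pics/t1.png",cv2.resize(a,None,fx=3.8,fy=3.8,interpolation=cv2.INTER_CUBIC))
a=cv2.imread("pics/scene0.png")[115:325,180:390]; cv2.imwrite("pics/s1.png",cv2.resize(a,None,fx=2.85,fy=2.85,interpolation=cv2.INTER_CUBIC))
E
```

```text
(no output)
```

View pics/t1.png

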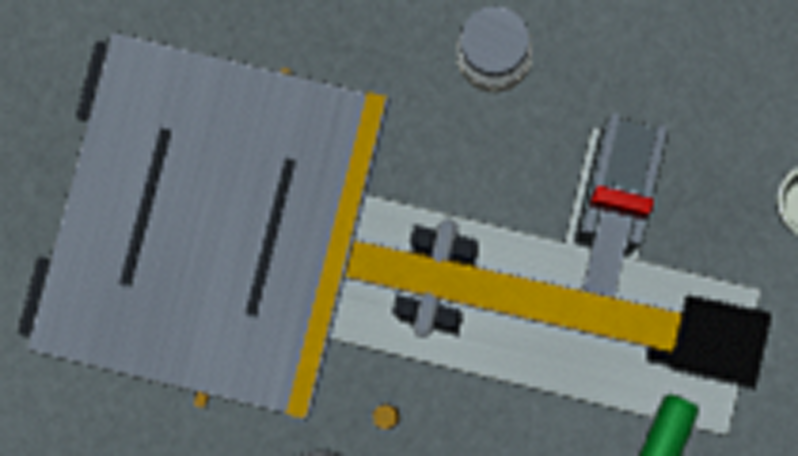

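View pics/s1.png

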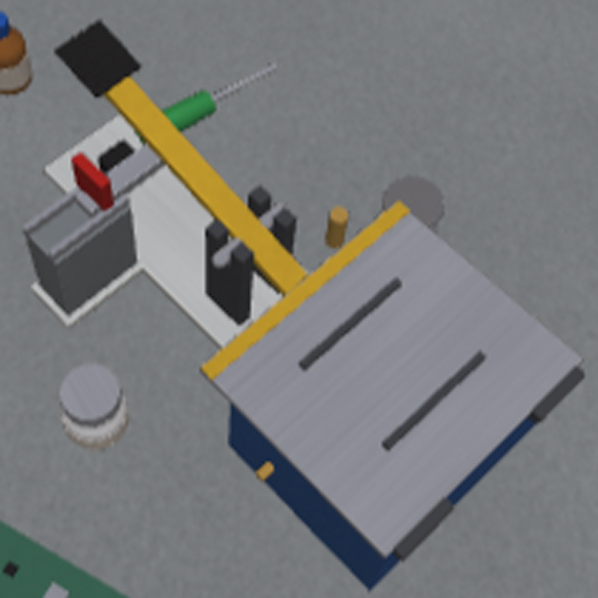

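```bash
cat > fit.py <<'E'
from cell import bot
import numpy as np
from scipy.optimize import least_squares
T=lambda u,v:("top",u/3.8+135,v/3.8+145)
S=lambda u,v:("scene",u/2.85+180,v/2.85+115)
P=[((103,55,104),T(386,96)),((-103,55,104),T(303,417)),((103,235,104),T(110,35)),((-103,235,104),T(28,348)),
((50,-210,10),T(761,290)),((-50,-210,10),T(727,433)),((0,-173.3,157),T(721,342)),
((103,55,104),S(208,376)),((-103,55,104),S(408,205)),((-103,235,104),S(582,360)),((103,235,104),S(385,556)),((0,-173.3,157),S(98,58))]
Q=[((0,-100,150),T(622,201)),((-5,-100,132),S(97,184))]
K={c:bot.calibration(c) for c in("top","scene")}
def proj(c,p):
    q=K[c]["mtx"]@(K[c]["extrinsics"]@np.r_[p,1])[:3]; return q[:2]/q[2]
def W(s,f): 
    c,n=np.cos(s[2]),np.sin(s[2]); f=np.array(f)/1e3
    return np.array([s[0]+c*f[0]-n*f[1],s[1]+n*f[0]+c*f[1],f[2]])
def res(s):
    r=[proj(o[0],W(s,f))-o[1:] for f,o in P]
    r+=[proj(o[0],W(s,np.add(f,(s[3]*1e3,0,0))))-o[1:] for f,o in Q]
    return np.ravel(r)
if __name__=="__main__":
    k=least_squares(res,[.4,0,0,.065],loss="soft_l1"); s=k.x
    print("x,y,yaw,tabx",s.round(4)); print(res(s).reshape(-1,2).round(1).tolist())
    print("pad",W(s,(0,-173.3,157)),"tab face",W(s,(s[3]*1e3-5,-100,136)))
    np.save("s.npy",s)
    def det(c,t,z):
        b=[d for d in bot.search_frame(c,t)][:1]
        if not b: return None
        u,v,w,h=b[0]["bbox"]; E=K[c]["extrinsics"]
        d=E[:3,:3].T@np.linalg.inv(K[c]["mtx"])@[u+w/2,v+h/2,1]; C=-E[:3,:3].T@E[:3,3]
        return (C+d*(z-C[2])/d[2]).round(3)
    for t,z in(("jar",.03),("flux_bottle",.04),("driver",.01)): print(t,det("scene",t,z),det("top",t,z))
E
python3 fit.py
```

```text
x,y,yaw,tabx [ 0.527   0.0969 -0.2539  0.0692]
[[-0.3, -0.1], [0.2, 0.0], [-0.7, -1.7], [-1.8, -0.1], [-1.0, -0.5], [-0.9, 0.3], [-1.7, -0.8], [-3.7, -3.8], [-4.2, -2.2], [0.3, -0.9], [-0.3, -0.4], [0.0, -1.3], [-0.8, -1.0], [-0.0, -2.4]]
pad [ 0.48350667 -0.07087012  0.157     ] tab face [ 0.56410303 -0.0160547   0.136     ]
jar [0.687 0.062 0.03 ] None
flux_bottle [ 0.458 -0.217  0.04 ] [ 0.45  -0.206  0.04 ]
driver [ 0.39  -0.032  0.01 ] [ 0.382 -0.045  0.01 ]
```

The fit agrees to about 2 mm: the tab is at about 6 mm of travel and the gap is clear. Next I'll insert the shut fingers with their 22 mm side across the gap and push.

```bash
cat > h.py <<'E'
from fit import *
from scipy.spatial.transform import Rotation as Ro
s=np.load("s.npy")
def ori(flip):
    a=s[2]+np.pi*flip; x=np.array([np.cos(a),np.sin(a),0]); z=np.array([0,0,-1.]); 
    return np.roll(Ro.from_matrix(np.c_[x,np.cross(z,x),z]).as_quat(),1)
E
python3 - <<'E'
import cv2
from h import *
s[:]=least_squares(res,s).x if 0 else s
bot.set_gripper(0.0)
p=bot.read_position(); j=np.array(bot.read_joint_positions())
above=W(s,(38,-100,260))
c=[(np.abs(np.array(q)-j).max(),f) for f in(0,1,-1) if (q:=bot.solve_ik(above,ori(f))) is not None]
f=min(c)[1]; print(c,f)
bot.move_linear([p[0],p[1],.30],speed=.25)
bot.move_pose(above,ori(f)); np.save("o.npy",ori(f))
bot.move_linear(W(s,(38,-100,175)),speed=.2)
for n in("scene","top"):
    a=bot.camera(n)[:,:,::-1]; u,v=proj(n,W(s,(38,-100,130))).astype(int)
    cv2.imwrite(f"pics/n_{n}.png",cv2.resize(a[max(v-60,0):v+60,u-70:u+70],None,fx=5,fy=5,interpolation=cv2.INTER_CUBIC))
print(bot.read_position(),bot.read_clock(),bot.read_ft_force())
E
```

```text
[(np.float64(4.47892746923354), 0), (np.float64(1.337334815643747), 1), (np.float64(1.337334815643747), -1)] -1
[ 0.5400069  -0.00991018  0.17665424] 5.9083 [-0.00195283 -1.19130526  0.66890265]
```

View pics/n_scene.png

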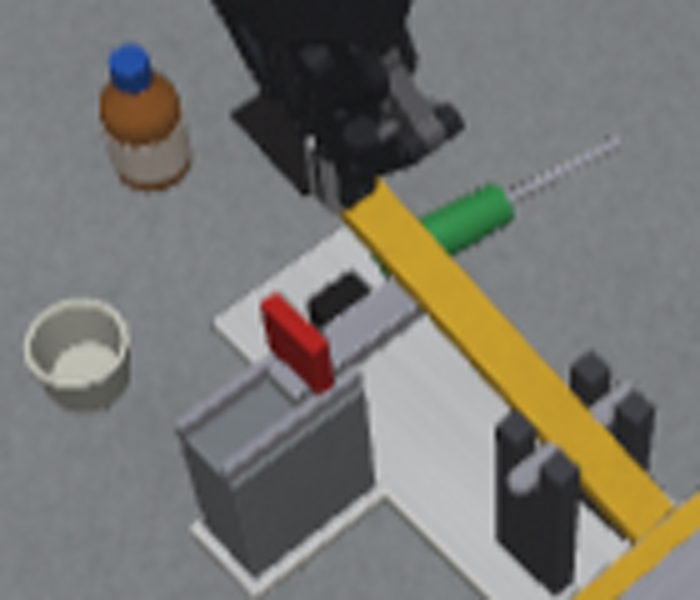

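The fingers hang where expected, tip at about (340,205). The gap target projects to (350,300), midway between the red tab (297,345) and the lever edge (415,290). Descending and pushing.

```bash
python3 - <<'E'
import cv2
from h import *
print("hit",bot.move_linear(W(s,(38,-100,125)),speed=.1,until_force=5))
print(bot.read_position())
if bot.read_position()[2]<.135:
    print("stop",bot.move_linear(W(s,(98,-100,125)),speed=.04,until_force=14))
    d=bot.read_position()-W(s,(38,-100,125)); print("x",38+1e3*(d[0]*np.cos(s[2])+d[1]*np.sin(s[2])),bot.read_ft_force())
a=bot.camera("scene")[:,:,::-1]; u,v=proj("scene",W(s,(38,-100,130))).astype(int)
cv2.imwrite("pics/p_scene.png",cv2.resize(a[v-60:v+60,u-70:u+70],None,fx=5,fy=5,interpolation=cv2.INTER_CUBIC))
print(bot.read_clock())
E
```

```text
hit False
[ 0.53916564 -0.00952146  0.12557534]
stop False
x 97.77568689981145 [ 0.15222192 -0.21913348 -0.11465618]
8.2583
```

View pics/p_scene.png

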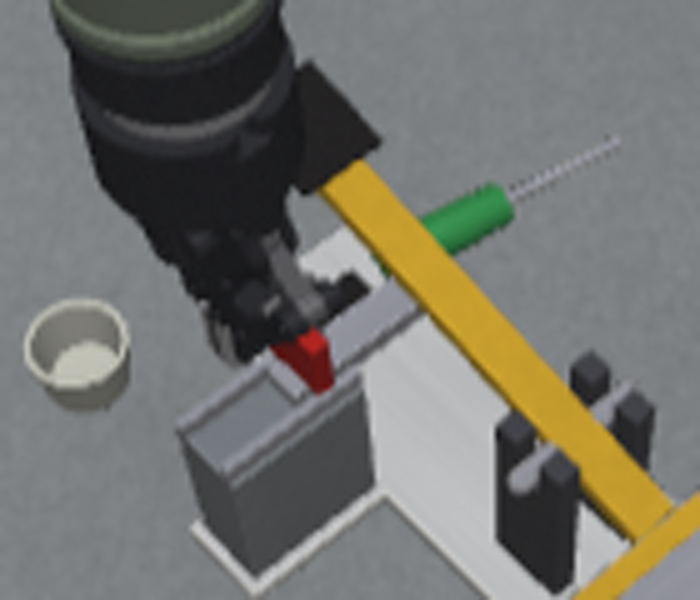

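The push missed: the tab at (300,350) hasn't moved, and the fingertip is at about (230,350). I'll check the gripper state and the top view.

```bash
python3 - <<'E'
import cv2
from h import *
print(bot.read_gripper_width(),bot.read_tool_rot(),np.load("o.npy"),bot.read_position(),W(s,(98,-100,125)),bot.read_joint_positions())
u0,v0=proj("scene",W(s,(38,-100,130))).astype(int)
for p in [(98,-100,125),(64,-100,136),(64,-118,150),(64,-82,150),(0,-100,131)]:
    u,v=proj("scene",W(s,p)); print(p,"crop",((u-u0+70)*5).round(),((v-v0+60)*5).round())
a=bot.camera("top")[:,:,::-1]; u,v=proj("top",W(s,(60,-100,130))).astype(int)
for p in [(98,-100,125),(69,-100,150)]: x=proj("top",W(s,p)); print((x-[u-70,v-60])*5)
cv2.imwrite("pics/p_top.png",cv2.resize(a[v-60:v+60,u-70:u+70],None,fx=5,fy=5,interpolation=cv2.INTER_CUBIC))
for t in("lock_tab","lock"): print([(d["bbox"],d["confidence"]) for d in bot.search_frame("scene",t)])
E
```

```text
-0.00015827821108556616 [-1.92113979e-05  1.26560823e-01  9.91958849e-01  6.67210832e-06] [0.         0.12659149 0.99195494 0.        ] [ 0.59660401 -0.02446657  0.12506531] [ 0.5967747  -0.02453176  0.125     ] [-1.64569100e-01  4.67597950e-01 -1.73126439e-01  9.30110836e-01
  1.18877851e-05  8.92331988e-02]
(98, -100, 125) crop 245.0 390.0
(64, -100, 136) crop 305.0 330.0
(64, -118, 150) crop 275.0 286.0
(64, -82, 150) crop 329.0 338.0
(0, -100, 131) crop 418.0 254.0
[369.86572541 226.15299728]
[359.48528482 280.13430275]
[([206.5, 166.2, 28.2, 23.2], 0.79), ([157.2, 167.2, 23.2, 24.4], 0.3)]
[([205.7, 165.4, 30.2, 26.0], 0.77), ([236.2, 137.0, 40.5, 21.4], 0.47)]
```

View pics/p_top.png

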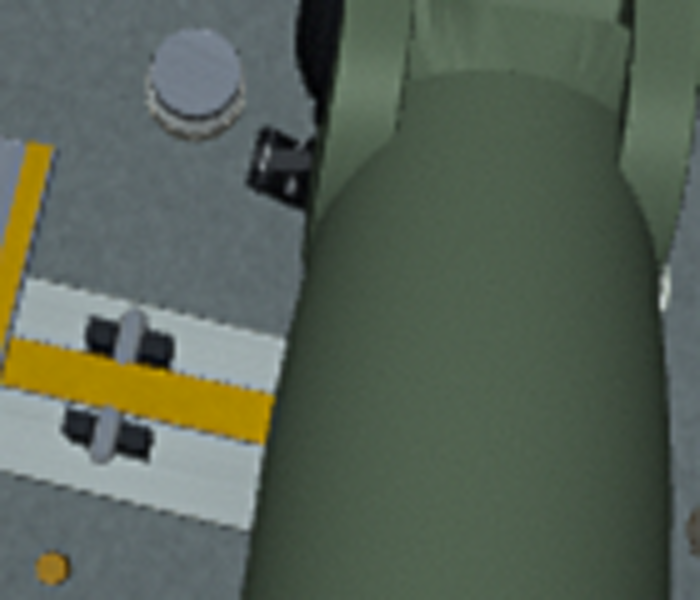

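Something is inconsistent: the tip shows about 30 px (roughly 25 mm) above its projected place, so the fingers probably skimmed over the 150 mm tab. I'll go back and touch down gently on the bolt (114 mm) to measure the real tip height.

```bash
python3 - <<'E'
import cv2
from h import *
bot.move_linear(W(s,(98,-100,185)),speed=.15)
bot.move_linear(W(s,(38,-100,185)),speed=.15)
bot.move_linear(W(s,(38,-100,125)),speed=.12)
print("hit",bot.move_linear(W(s,(38,-100,86)),speed=.03,until_force=4))
print(bot.read_position(),bot.read_ft_force(),bot.read_clock())
a=bot.camera("scene")[:,:,::-1]; u,v=proj("scene",W(s,(38,-100,130))).astype(int)
cv2.imwrite("pics/q.png",cv2.resize(a[v-45:v+45,u-60:u+60],None,fx=6.6,fy=6.6,interpolation=cv2.INTER_CUBIC))
for p in [(38,-100,114),(12,-100,125),(64,-100,132)]: print(p,(proj("scene",W(s,p))-[u-60,v-45])*6.6)
E
```

```text
hit False
[ 0.53892232 -0.00950708  0.08623839] [ 0.45720158 -0.10459783  0.43631717] 11.6083
(38, -100, 114) [402.15900455 329.27754506]
(12, -100, 125) [459.6974826  267.09706512]
(64, -100, 132) [337.26364772 343.70591772]
```

View pics/q.png

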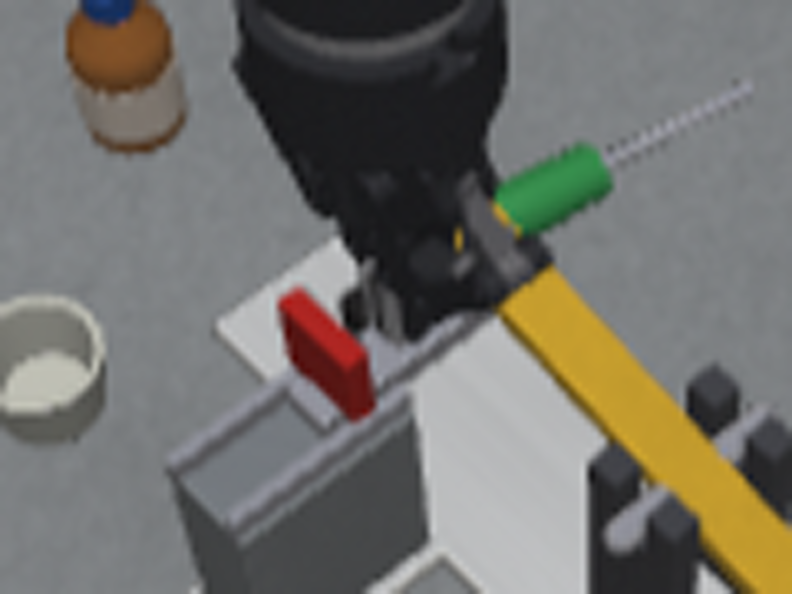

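The tip is now really in the gap, at about (395,340) against the floor point (402,329), while the TCP reads 86 mm. So the true tip sits about 25 mm above the reported TCP. Pushing from here, slightly raised.

```bash
python3 - <<'E'
import cv2
from h import *
def fx():
    d=np.array(bot.read_position())-W(s,(0,-100,90)); return (1e3*(d[0]*np.cos(s[2])+d[1]*np.sin(s[2]))).round(1)
bot.move_linear(W(s,(38,-100,89)),speed=.05)
bot.move_linear(W(s,(70,-100,89)),speed=.06,until_force=12); print(fx(),bot.read_ft_force().round(2))
print("stop",bot.move_linear(W(s,(102,-100,89)),speed=.03,until_force=12),fx(),bot.read_ft_force().round(2),bot.read_clock())
a=bot.camera("scene")[:,:,::-1]; u,v=proj("scene",W(s,(60,-100,130))).astype(int)
cv2.imwrite("pics/r.png",cv2.resize(a[v-45:v+45,u-60:u+60],None,fx=6.6,fy=6.6,interpolation=cv2.INTER_CUBIC))
for t in("lock_tab",): print([(d["bbox"],d["confidence"]) for d in bot.search_frame("scene",t)])
E
```

```text
70.3 [-0.08 -0.1   0.17]
stop True 88.0 [ 0.2   0.1  -0.31] 13.2917
[([192.6, 171.2, 37.9, 29.8], 0.81), ([215.0, 121.4, 73.0, 98.1], 0.49)]
```

View pics/r.png

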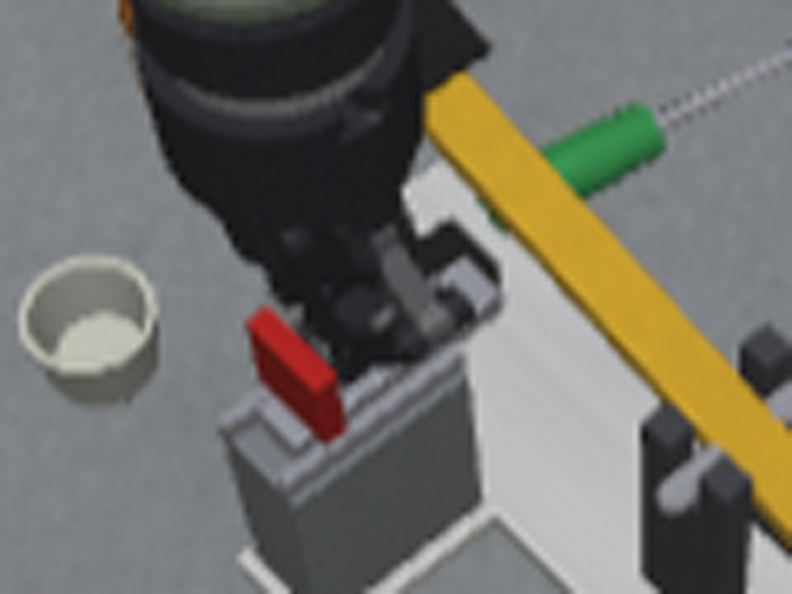

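The lock is fully out: it stopped at a face position of about 99 mm, with the tab at (300,380) and the bolt end near (475,285), clear of the lever. Next I'll back off, turn the tool 90° so the knuckles spread across the lever, and press along the arc.

```bash
python3 - <<'E'
from h import *
bot.move_linear(W(s,(78,-100,92)),speed=.1)
bot.move_linear(W(s,(78,-100,230)),speed=.2)
up=W(s,(0,-174,230)); best=None
j=np.array(bot.read_joint_positions())
c=[]
for f in(-.5,.5):
    q=bot.solve_ik(up,ori(f))
    if q is not None: c.append((np.abs(np.array(q)-j).max(),f))
f=min(c)[1]; bot.move_pose(up,ori(f))
bot.move_linear(W(s,(0,-174,165)),speed=.15)
h=bot.move_linear(W(s,(0,-174,110)),speed=.04,until_force=2)
z0=1e3*bot.read_position()[2]; print("touch",h,z0,bot.read_ft_force().round(2),bot.read_clock())
if h and z0>115:
    for a in np.arange(.2,-.31,-.1):
        y=-182*np.cos(a)+12.4*np.sin(a); dz=182*np.sin(a)+12.4*np.cos(a)+100-157
        b=bot.move_linear(W(s,(0,y,z0+dz)),speed=.06,until_force=20)
        print(a.round(2),b,bot.read_position()[2].round(4),bot.read_ft_force().round(2))
        if b: break
    print(bot.read_clock())
E
```

```text
touch True 122.28488988222261 [0.33 0.37 4.43] 17.3417
0.2 False 0.1139 [-1.69 -1.76  5.47]
0.1 False 0.0963 [-0.54 -2.57  5.1 ]
0.0 False 0.078 [-0.09 -2.83  3.48]
-0.1 False 0.0597 [ 0.18 -3.52  3.53]
-0.2 False 0.0414 [-0.19 -1.19  1.59]
-0.3 False 0.0234 [0.65 0.04 1.95]
19.8917
```

```bash
python3 - <<'E'
import cv2
from h import *
p=np.array(bot.read_position())
print(bot.move_linear(p+[0,0,-.03],speed=.03,until_force=12),bot.read_position().round(4),bot.read_ft_force().round(2))
bot.wait(.3); f=bot.read_ft_force(); print(f.round(2))
if f[2]<10:
    q=np.array(bot.read_position()); print(bot.move_linear(q-[0,0,.004],speed=.02),bot.read_position().round(4)); bot.wait(.3); print(bot.read_ft_force().round(2))
a=bot.camera("scene")[:,:,::-1]; cv2.imwrite("pics/z.png",cv2.resize(a[90:330,150:400],None,fx=2.4,fy=2.4,interpolation=cv2.INTER_CUBIC))
print(bot.read_clock())
E
```

```text
True [ 0.4831 -0.0742  0.0199] [-2.94  0.94  9.35]
[-0.42  1.04  7.26]
False [ 0.4834 -0.0742  0.0191]
[-8.92  3.06 33.85]
21.25
```

View pics/z.png

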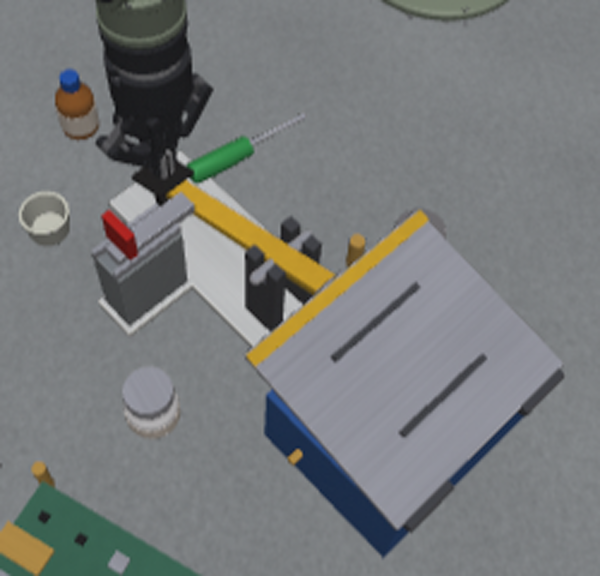

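The lid is open, the lever is in its forks and on its stop (force rises steeply over 0.8 mm), the lock is out, and the bystanders haven't moved. I'll ease the push a little and hand in.

```bash
python3 - <<'E'
from h import *
p=np.array(bot.read_position())
bot.move_linear([p[0],p[1],.0172],speed=.02); bot.wait(.3)
f=bot.read_ft_force(); print(f.round(2),bot.read_position().round(4),bot.read_clock())
if 10<f[2]<36: print(bot.close_job())
E
```

```text
[-6.24  1.53 24.49] [ 0.4833 -0.0742  0.0194] 21.8
the job is handed in; nothing more can be done
None
```

I pushed the lock fully out, then pressed the lever down to its stop and handed the job in at 21.8 s, still holding it with about 24 N and the lid open. My first push passed over the tab without moving it, because the fingertips sit about 30 mm higher than the reported TCP.

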